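# Hold a coated slide flush on the tilted window of a reflectance reader

### The job

Pull the top drawer of the grey-blue slide cabinet out to its stop and leave it open, then take the slide holder out by its orange thumb grip. Tilt it to match the reader's sloping black sprung face, feel it settle flush over the window inside the white corner marks, lengthwise up the slope, and finish still holding it there with the face pushed in by about half of its 8 mm spring travel, not bottomed. Do not knock the head out of its set tilt or disturb the petri dish and the brown bottle.

Things in the scene. Friction and masses are not known exactly. Their poses are not given: they have to be found in the camera images.
- slide_drawer (a joint): opening of the cabinet's top drawer, 0 shut to 0.105 m at its stop; slides along the cabinet's -x with about 1.5 N of friction and stays where it is left
- slide_cabinet: grey-blue steel cabinet with light grey drawer fronts, 160 (x) x 170 (y) x 114 mm (z), fixed; origin under its centre, fronts face its -x. Only the top drawer opens: an open steel tray 150 mm wide inside, 3 mm floor and walls, rim 101 mm above the table; the lower drawer is locked
- drawer_handle (a point): middle of the top drawer's bar handle (moves with the drawer; same axes as the cabinet): steel bar 11 mm thick, 84 mm long along y, its axis 35 mm in front of the drawer front, 88 mm above the table, 26 mm below the cabinet's top
- sample_slide: loose slide holder, 70 g: aluminium plate 84 (x) x 34 (y) x 6 mm (z), coated glass let in flush below; on its middle an orange thumb grip 36 (x) x 12 (y) x 27 mm (z), 33 mm high in all. Origin: centre of the flat underside; z up through the grip. It starts flat on the tray floor of the shut top drawer, 64 mm above the table, x roughly along the cabinet's x
- window (a point): centre of the window on the reader's flat black face (moves in with it); z = outward normal, x up the slope, y across it (level). Face 104 (x) x 80 mm (y), 6 mm thick; the window is a 19 mm steel ring, flush with the face, amid white corner marks outlining the holder (84 along x, 34 along y). No ledge: only the hand keeps the holder there
- reading_head (a joint): tilt of the grey reading head, and of the black face on it, from level, rad, differing from start to start between about 0.22 and 0.48; it is clamped by stiff friction (12 N m). The low edge of the face is on the reader's -x side
- head_edge (a point): middle of the low edge of the grey head block under the black face, 54 mm down the slope from the window and 15 mm below the face at rest
- reader: white reader base 172 x 134 mm, 34 mm high, with an aluminium yoke (cheeks at y = +-52 mm, up to 114 mm high, black clamp knobs outside to +-74 mm), fixed; origin under the yoke's axis, which lies along y at 97 mm height; at rest the window lies 22 mm outside that axis along the normal
- petri_dish: clear lidded petri dish, 66 mm across, 15 mm high, loose; origin under its centre
- powder_bottle: dark brown screw-cap bottle, 52 mm across, 100 mm high, loose; origin under its centre
- sprung_face (a joint): how far the reader's black face is pushed in along its normal against its springs: 0 at rest to 0.008 m bottomed; takes 3 N to start and 1 N more per mm (7 N at half travel); it cannot rock, and springs back when let go

How it is judged (in metres and radians):
On the way, in this order (a step that is already met when the one before it is completed fails the run):
1. the top drawer is pulled out to its stop (within 6 mm) with the slide holder still lying in it (value of joint slide_drawer above 0.099 m and height (world z) of sample_slide below 0.08 m), for 0.2 s.
2. the slide holder is carried clear of the drawer in the fingers (height (world z) of sample_slide above 0.108 m and contact force between the fingers and sample_slide above 1 N and contact force between sample_slide and slide_cabinet below 0.05 N), for 0.2 s.
At the end, for the whole second after the job is handed in: Holder in the fingers, grip up, flush on the face within 0.035 rad and 2 mm, within 8 mm (along) and 7 mm (across) of the window centre, lengthwise up the slope within 0.12 rad, pushing the face in by 2 to 6.5 mm (over 2.5 N), at rest; drawer within 10 mm of its stop; head edge moved under 3 mm (angle between the z axis of sample_slide and the z axis of window, either way round below 0.035 rad and angle between sample_slide's own z axis and vertical below 0.8 rad and angle between the x axis of sample_slide and the x axis of window, either way round below 0.12 rad and x of sample_slide in the frame of window between -0.008 and 0.008 m and y of sample_slide in the frame of window between -0.007 and 0.007 m and z of sample_slide in the frame of window below 0.002 m and value of joint sprung_face between 0.002 and 0.0065 m and contact force between the fingers and sample_slide above 2 N and linear speed of sample_slide below 0.01 m/s and value of joint slide_drawer above 0.095 m and distance of head_edge from where it was at the start of the episode below 0.003 m and contact force between sample_slide and reader above 2.5 N); the arm keeps its last pose, push and grip.
It fails at once if the slide is rammed on the reader with more than 40 N (contact force between sample_slide and reader above 40 N).
It fails at once if the head's set tilt is shifted (its edge moved 4 mm or more) (distance of head_edge from where it was at the start of the episode above 0.004 m).
It fails at once if the petri dish or the bottle is pushed more than 20 mm (distance of any of petri_dish, powder_bottle from where it was at the start of the episode above 0.02 m).
It also fails if it takes over 51 s, if anything falls off the work surface, if the arm or the gripper's body presses on something with over 40 N, if the wrist force passes 120 N, or if a joint passes its speed limit or range.

### The arm

A 7-joint arm with a two-finger parallel gripper is mounted at the origin on the work surface; the furniture and walls round the work are solid. World frame = base frame: x ahead of the robot, y to its left, z up, the work surface at z = 0. Lengths are in m, angles in degrees, forces in N, time in s.
With the tool pointing down it reaches from about 0.425 to 0.975 m from the base axis. Payload 16.7 kg.
Tool frame: the origin (TCP) lies at the very end of the fingers, on their centre line; the grasp point (between the pads) lies 19 mm behind it; z points along the fingers, y is the line along which they close (so a half turn about z gives the same grasp; the last joint's range is limited). The gripper opens to 85 mm and grips with 20 to 120 N. Pads are 22 mm wide; open, the fingers measure 114 mm over their backs; the gripper's body (76 mm by 85 mm) begins 54 mm behind the grasp point. The pads swing forward as they close: fully open they stand 13 mm farther back than shut.
Start: joints at [-84.712, 24.414, 4.234, 92.017, -1.954, 63.644, -3.845], TCP at [0.162, 0.655, 0.231] pointing down, gripper open.
Joint ranges: [-163.25, 163.25], [-28.42, 122.38], [-70.27, 78.77], [12.13, 141.07], [-58.53, 238.53], [9.26, 117.41], [-156.51, 156.51]. Speed limits (degrees/s): [108.29, 108.29, 136.94, 136.94, 172.46, 172.46, 172.46].

### API

Orientations are given as [roll, pitch, yaw] about the fixed x, y, z axes, in that order (R = Rz(yaw) Ry(pitch) Rx(roll)).
In Python, from cell import sensors, cams, ticket, spot_in, trace gives the robot as it stands.
- The arm moves only by the tool send_rows, never from a script. Its argument "moves" is a list that holds one entry, the list of rows, each a list of 6 numbers: the shift along the tool's x, y, z in units of 20 cm (1.0 is 20 cm), then the turn, a rotation vector about the tool's x, y, z in units of pi rad (1.0 is pi rad). In form: [[[dx, dy, dz, wx, wy, wz], ...]]. A call has 1 to 8 rows; each row is the pose to reach, as a shift and turn from the pose commanded when the call began, along the tool's axes at that moment, turning the shorter way round; what a row does not reach only later rows make up. A row lasts 1/10 s, in which the tool goes at most 50 mm and 8.59 degrees, less where a joint would pass 70% of its speed; a pose out of reach is approached as far as the arm can. A call with a number of a shift or a turn outside -1 to 1 is refused whole. A call with a gripper value outside its range is refused whole. "grip" is the closure, from -1 (fully open) to 1 (shut), set as the call begins (left out, the last holds). The fingers move at their own pace and stop on an object; the grip force is fixed at half the most. Time passes only in rows, so rows that repeat a pose let the fingers close. It gives the time, the measured TCP pose, the force, the opening and the grip force at its end, in the units of the state.
- sensors.get_state(): the state, without advancing time (a new reading comes with each control period).
- cams.snapshot(name): name is "scene" or "side" or "wrist"; returns a dict with "image" (420x560x3 uint8, blue, green, red), "fx", "fy", "cx", "cy" (pixels), "R" (3x3) and "t" (3): a world point X has camera coordinates R X + t; the wrist camera has in their place "hand_eye" (4x4, takes a point from camera to tool coordinates, whose origin is the TCP and whose axes are the flange's). Camera axes: x right, y down, z forward; pixel columns grow to the right and rows downward; lengths in m; the calibration is good to about 2 mm. A picture is of the moment at which its call begins: read the wrist's pose just before it. There is no depth.
- ticket.close_job(): hands the job in; it is judged then, once.
Trained networks look in the newest picture that a camera, given by its name, has taken for a name from the list of things; names that differ only in an ending like _2 or _b are one class to them, and where a whole thing is asked for, a point or a joint stands for the part that bears it (a point fixed in the world has none). Each returns a list of dicts, best first, with "score" (0 to 1); they miss things now and then, are a little off and sometimes report something else, mostly with a low value. They report only what shows in the picture. A call takes as long as a camera call.
- spot_in(camera, query): "at" ([x, y, z] in m, in the coordinates of the camera as it stood for that picture, good to about 4 mm: the middle of the surface that is visible of it).
- trace(camera, query): "mask" (420x560 bool, what is visible of it).
The state is a dict: "time_s": time; "q": joint angles; "joint_velocities": joint speeds; "joint_efforts": joint torques, N m; "tool_pos": TCP position; "tcp_rot": TCP orientation; "contact_force": force on the tool from outside, world axes, zero at the start; "ft_torque": the same for the moment, N m; "gripper_width": finger opening in m; "gripper_force": force on a finger pad.
Only numpy, scipy, OpenCV 4.12 (cv2) and the standard library are available. Lean on these libraries where they do the work, as an engineer would, in place of code of your own. Each camera call takes 0.05 s, during which the arm holds its last target. There are 200 camera calls.

## Working session

There is one attempt and no reset: what is moved stays moved. The work goes in short steps, Python scripts to look and compute and a tool call to move; the robot and the scene stay as the last step left them, time stands still between calls to the robot, and variables do not carry over. Pictures are saved under pics/ and viewed, at most 10 in all, crops included, and the job is handed in when it is done.

Besides the shell and the picture viewer there is one more tool, called after "Call:" as name(argument=value, ...), one argument or row to a line, values as JSON. send_rows: Moves the arm, as the interface text tells. Its arguments: {"type":"object","properties":{"moves":{"type":"array"},"grip":{"type":"number"}},"required":["moves"]}

```bash
mkdir -p pics; ls; cat > h.py <<'E'
import numpy as np, cv2
from cell import sensors, cams, ticket, spot_in, trace
from scipy.spatial.transform import Rotation as Ro
def pose(s=None):
    s=s or sensors.get_state()
    return np.array(s["tool_pos"]),Ro.from_euler('xyz',s["tcp_rot"],degrees=True).as_matrix()
def cam(name):
    p,R=pose(); c=cams.snapshot(name)
    if name=="wrist":
        T=np.eye(4);T[:3,:3]=R;T[:3,3]=p
        W=T@np.array(c["hand_eye"])
        c["R"]=W[:3,:3].T; c["t"]=-W[:3,:3].T@W[:3,3]
    c["R"]=np.array(c["R"]);c["t"]=np.array(c["t"])
    return c
def toW(c,x): return c["R"].T@(np.array(x)-c["t"])
def proj(c,X):
    q=c["R"]@np.array(X)+c["t"]; return np.array([c["fx"]*q[0]/q[2]+c["cx"],c["fy"]*q[1]/q[2]+c["cy"]])
def ray(c,uv):
    d=c["R"].T@np.array([(uv[0]-c["cx"])/c["fx"],(uv[1]-c["cy"])/c["fy"],1]); return -c["R"].T@c["t"],d
def onz(c,uv,z):
    o,d=ray(c,uv); return o+d*(z-o[2])/d[2]
def rows(p1,R1,state=None):
    "shift/turn in interface units from current measured pose"
    p,R=pose(state); v=Ro.from_matrix(R.T@R1).as_rotvec()/np.pi
    return np.round(np.r_[R.T@(np.array(p1)-p)/0.2,v],4)
E
python3 - <<'E'
from h import *
s=sensors.get_state(); print(s)
for n in ["scene","side","wrist"]:
    c=cam(n); cv2.imwrite(f"pics/{n}0.png",c["image"]); print(n,c["fx"],c["cx"],c["cy"],np.round(-c["R"].T@c["t"],3), np.round(c["R"][2],2))
    for k in ["slide_cabinet","drawer_handle","window","head_edge","reader","petri_dish","powder_bottle","sample_slide"]:
        for d in spot_in(n,k)[:2]: print(k,round(d["score"],2),np.round(toW(c,d["at"]),3))
a=cv2.imread("pics/scene0.png");b=cv2.imread("pics/side0.png")
E
```

```text
pics
{'time_s': 0.0, 'q': array([-84.71065889,  24.45183835,   4.23162985,  92.05293364,
        -1.95169081,  63.64549547,  -3.84587801]), 'joint_velocities': array([-0.0667983 ,  0.00616893,  0.00273793,  0.09172925,  0.03430714,
        0.00181542,  0.01412544]), 'joint_efforts': array([-1.19403616e-03, -9.49819922e+01,  3.76012400e+00, -4.63542259e+01,
        1.90475833e-02,  9.83192527e-03,  6.95681422e-06]), 'tool_pos': array([0.16158151, 0.65493453, 0.23057998]), 'tcp_rot': array([-1.79922266e+02,  7.91169747e-03,  1.66142437e+02]), 'contact_force': array([-0.72331579, -1.17644399,  0.30847346]), 'ft_torque': array([ 0.03725509, -0.00194873,  0.01349349]), 'gripper_force': 0.0, 'gripper_width': 0.08540788491157546}
scene 512.2968616572 284.1555546338186 208.79383477046753 [ 0.047 -0.786  1.051] [ 0.37  0.59 -0.71]
slide_cabinet 0.45 [ 0.582 -0.103  0.092]
drawer_handle 0.7 [ 0.582 -0.104  0.093]
window 0.83 [0.483 0.206 0.115]
head_edge 0.58 [0.481 0.201 0.115]
reader 0.83 [0.472 0.178 0.055]
petri_dish 0.88 [ 0.418 -0.238  0.013]
powder_bottle 0.85 [0.617 0.116 0.062]
side 418.4260390490279 276.51421376009296 211.9262807043325 [0.482 0.718 0.668] [ 0.07 -0.78 -0.63]
slide_cabinet 0.63 [ 0.65  -0.007  0.111]
drawer_handle 0.6 [ 0.564 -0.08   0.091]
window 0.95 [0.491 0.224 0.118]
head_edge 0.96 [0.491 0.244 0.117]
reader 0.62 [0.492 0.247 0.078]
reader 0.35 [ 0.418 -0.222  0.013]
petri_dish 0.67 [ 0.419 -0.222  0.014]
powder_bottle 0.69 [0.618 0.154 0.067]
sample_slide 0.62 [0.488 0.221 0.119]
wrist 297.09148322511896 281.901791081517 205.1921719737982 [0.087 0.673 0.375] [ 0.29 -0.07 -0.95]
reader 0.89 [0.452 0.292 0.026]
```

View pics/scene0.png

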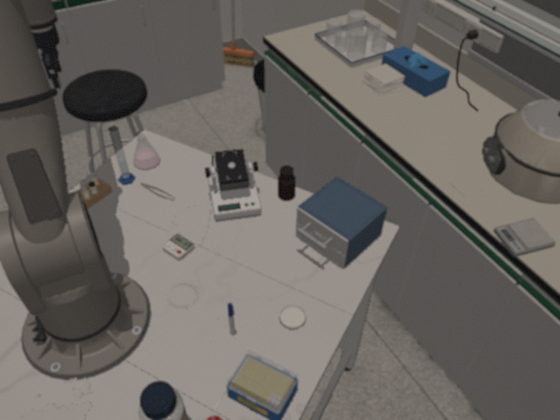

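View pics/side0.png

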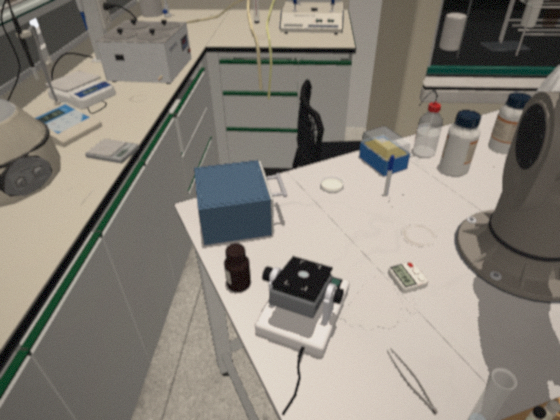

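Scene view: cabinet around (340,218) with the handle near (315,255), reader (232,180), bottle (287,183), dish (292,317). Side view: cabinet (233,200), reader (303,300), with the face's ring visible near (303,274). I'll zoom in for corners.

```bash
python3 - <<'E'
import cv2,numpy as np
a=cv2.imread("pics/scene0.png");b=cv2.imread("pics/side0.png")
f=lambda im,x,y,w,h,s:cv2.resize(im[y:y+h,x:x+w],None,fx=s,fy=s,interpolation=cv2.INTER_CUBIC)
t=np.hstack([f(a,200,140,100,75,4),f(a,290,175,100,75,4)])
u=np.hstack([f(b,250,245,100,75,4),f(b,190,150,100,75,4)])
cv2.imwrite("pics/z1.png",np.vstack([t,u]))
E
```

```text
(no output)
```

View pics/z1.png

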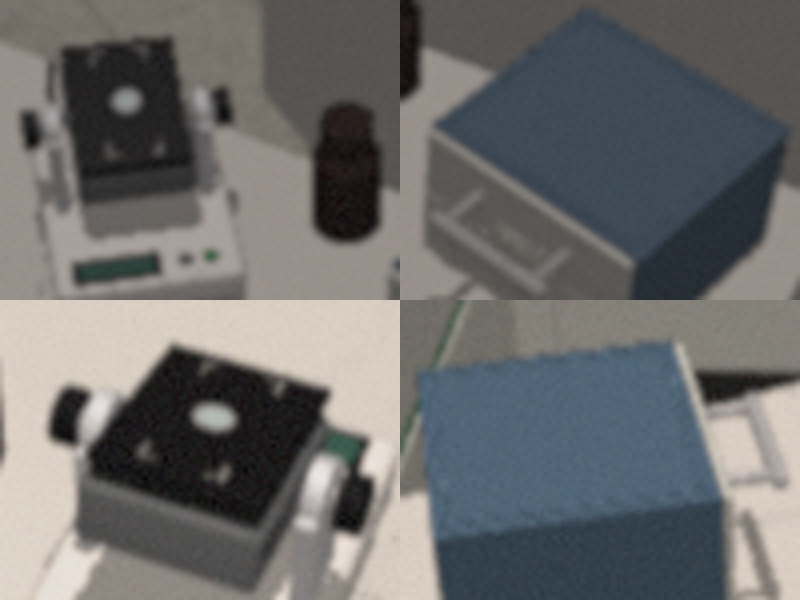

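Top-left: reader face with ring at full-res (231.5,165) and marks. Bottom-left: the same face from the side, ring (303,274). The right crops show the cabinet top corners and bar handle clearly. Now triangulating.

```bash
cat >> h.py <<'E'
def tri(obs):
    A=np.zeros((3,3));b=np.zeros(3);L=[]
    for c,uv in obs:
        o,d=ray(c,uv);d=d/np.linalg.norm(d);P=np.eye(3)-np.outer(d,d);A+=P;b+=P@o;L.append((o,P))
    X=np.linalg.solve(A,b); return X,[float(np.linalg.norm(P@(X-o))) for o,P in L]
E
python3 - <<'E'
from h import *
a=cam("scene");b=cam("side")
S=lambda x,y,ox,oy:(ox+(x+.5)/4-.5,oy+(y+.5)/4-.5)
def T(n,p,q,po,qo):
    X,e=tri([(a,S(*p,*po)),(b,S(*q,*qo))]); print(n,np.round(X,4),np.round(e,4)); return X
so,co=(200,140),(290,175); ro,do=(250,245),(190,150)
f=[T(n,p,q,so,ro) for n,p,q in [("ring",(126,100),(213,117)),("nl",(80,178),(328,90)),("nr",(197,168),(175,45)),("fr",(172,38),(90,175)),("fl",(62,48),(260,227)),
 ("m_nl",(112,155),(282,84)),("m_nr",(158,150),(208,63)),("m_fr",(142,44),(143,153)),("m_fl",(94,55),(218,178))]]
C=np.array(f[1:5]);c=C.mean(0);u,s,v=np.linalg.svd(C-c);n=v[2]*np.sign(v[2][2]);print("normal",n,"tilt",np.arccos(n[2]),"dir",np.degrees(np.arctan2(-n[1],-n[0])))
k=[T(n,p,(q[0]-400,q[1]-300),co,do) for n,p,q in [("fl",(434-400,128),(675,343)),("fr",(633-400,265),(722,498)),("br",(788-400,130),(437,540)),("bl",(588-400,8),(418,372))]]
print([np.round(onz(b,S(q[0]-400,q[1]-300,*do),.114),4) for q in [(675,343),(722,498),(437,540),(418,372)]])
print([np.round(onz(a,S(p[0]-400,p[1],*co),.114),4) for p in [(434,128),(633,265),(788,130),(588,8)]])
print("handle",onz(a,S(34,217,*co),.088),onz(a,S(143,290,*co),.088))
E
```

```text
ring [0.4862 0.2101 0.1176] [0.0005 0.0005]
nl [0.4328 0.1728 0.0988] [0.0015 0.0015]
nr [0.5064 0.1451 0.0965] [0.0002 0.0002]
fr [0.5397 0.2496 0.1222] [0.0023 0.0023]
fl [0.4668 0.2751 0.1246] [0.0012 0.0012]
m_nl [0.4565 0.1761 0.1058] [0.0008 0.0008]
m_nr [0.4888 0.1655 0.1055] [0.0016 0.0016]
m_fr [0.5157 0.2444 0.1309] [0.0003 0.0003]
m_fl [0.4832 0.2535 0.1277] [0.0003 0.0003]
normal [-0.05005191 -0.22569993  0.97291025] tilt 0.23329360778991 dir 77.49626390740693
fl [ 0.5671 -0.0566  0.1689] [0.03 0.03]
fr [ 0.6103 -0.1309  0.0414] [0.0356 0.0356]
br [ 0.7806 -0.085   0.0365] [0.0323 0.0323]
bl [ 0.7047 -0.013   0.173 ] [0.0255 0.0255]
[array([ 0.6097, -0.1672,  0.114 ]), array([ 0.5655, -0.0095,  0.114 ]), array([0.7141, 0.0364, 0.114 ]), array([ 0.763 , -0.1257,  0.114 ])]
[array([ 0.5636, -0.0178,  0.114 ]), array([ 0.6072, -0.1762,  0.114 ]), array([ 0.7615, -0.132 ,  0.114 ]), array([0.7157, 0.0283, 0.114 ])]
handle [ 0.53631458 -0.06390221  0.088     ] [ 0.56281335 -0.14833494  0.088     ]
```

```bash
cat >> h.py <<'E'
def down(psi): return Ro.from_euler('xyz',[180,0,psi],degrees=True).as_matrix()
E
python3 -c "
from h import *
print(rows([.44,.33,.235],down(120)),rows([.49,.205,.235],down(106)))"
```

```text
[-1.741  -1.246  -0.0185 -0.     -0.      0.2564] [-2.1334 -1.7929 -0.0185 -0.     -0.      0.3341]
```

Call:
send_rows(
  moves=[
    [[-0.25,-0.16,0,0,0,0.05],[-0.49,-0.33,0,0,0,0.09],[-0.73,-0.5,0,0,0,0.13],[-0.97,-0.65,-0.01,0,0,0.17]],
  ],
)

```text
time_s: 1.85
tool_pos: [0.2968, 0.5055, 0.2325]
tcp_rot: [-180.0, -0.0, 135.3]
contact_force: [1.7, 0.7, 0.4]
gripper_width: 0.0854
gripper_force: 0.0
```

```bash
python3 -c "
from h import *
print(sensors.get_state()['q'],rows([.44,.33,.235],down(120)),rows([.49,.205,.235],down(106)))"
```

```text
[-76.86625113  16.22187417  13.41641289 104.24802414  -4.30673074
  60.01744773 -16.55102686] [-1.1262e+00 -1.1910e-01 -1.2500e-02 -0.0000e+00 -1.0000e-04  8.4800e-02] [-1.7437e+00 -3.8710e-01 -1.2700e-02 -0.0000e+00 -1.0000e-04  1.6260e-01]
```

Call:
send_rows(
  moves=[
    [[-0.25,-0.03,0,0,0,0.03],[-0.5,-0.06,0,0,0,0.06],[-0.75,-0.1,0,0,0,0.08],[-1.0,-0.15,0,0,0,0.1]],
  ],
)

```text
time_s: 2.25
tool_pos: [0.4174, 0.346, 0.2328]
tcp_rot: [180.0, -0.0, 117.4]
contact_force: [-0.1, 1.1, 0.6]
gripper_width: 0.0855
gripper_force: 0.0
```

```bash
python3 -c "
from h import *
print(sensors.get_state()['q'],rows([.49,.205,.235],down(106)))"
```

```text
[-65.26563939  12.19543494  21.86935631 110.07319478  -5.29741095
  58.65827906 -13.69135829] [-7.929e-01 -1.800e-03 -1.140e-02  2.000e-04 -1.000e-04  6.330e-02]
```

Call:
send_rows(
  moves=[
    [[-0.25,0,0,0,0,0.03],[-0.5,0,0,0,0,0.06],[-0.77,0,0,0,0,0.063],[-0.77,0,0,0,0,0.063],[-0.77,0,0,0,0,0.063],[-0.77,0,0,0,0,0.063]],
  ],
)

```text
time_s: 2.85
tool_pos: [0.4872, 0.2119, 0.2325]
tcp_rot: [-180.0, -0.0, 106.3]
contact_force: [-0.7, 0.3, -0.5]
gripper_width: 0.0855
gripper_force: 0.0
```

```bash
python3 - <<'E'
from h import *
c=cam("wrist"); cv2.imwrite("pics/w1.png",c["image"]); np.savez("w1.npz",R=c["R"],t=c["t"])
print(pose()[0],sensors.get_state()['q'],proj(c,[.4862,.2101,.1176]))
for k in ["window","head_edge"]:
    for d in spot_in("wrist",k)[:1]: print(k,d["score"],toW(c,d["at"]))
cv2.imwrite("pics/w1b.png",cv2.resize(c["image"],None,fx=1.42,fy=1.42,interpolation=cv2.INTER_CUBIC))
E
```

```text
[0.48702933 0.21230833 0.23245619] [-55.16662938  11.49909778  28.48235533 111.64120782  -6.43058493
  58.38949179  -7.4802934 ] [280.88016584 201.1679574 ]
window 0.96 [0.48494099 0.2152086  0.11582368]
head_edge 0.71 [0.48959827 0.2221045  0.12107023]
```

View pics/w1b.png

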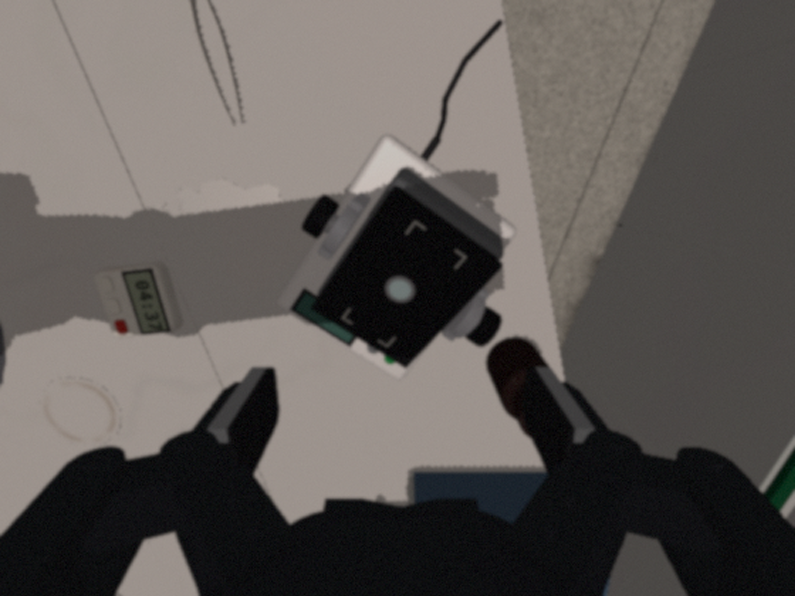

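Ring at (281.7,203.5) native; face corners at about (285,130), (353,186), (286,256), (220,214). The bottle is clear at lower right. I'll fit the reader model to all three views.

```bash
python3 - <<'E'
from h import *
from scipy.optimize import least_squares
a=cam("scene");b=cam("side");w=dict(a);z=np.load("w1.npz");w["R"]=z["R"];w["t"]=z["t"]
m=cam("wrist");w["fx"],w["fy"],w["cx"],w["cy"]=[m[k] for k in("fx","fy","cx","cy")]
S=lambda x,y,ox,oy:(ox+(x+.5)/4-.5,oy+(y+.5)/4-.5)
W=lambda x,y:((x+.5)/1.42-.5,(y+.5)/1.42-.5)
# local: ring, low-left(-x,+y)=nl, nr(-x,-y), fr(+x,-y), fl(+x,+y)
L=np.array([[0,0,0],[-.052,.04,0],[-.052,-.04,0],[.052,-.04,0],[.052,.04,0]])
ob=[(a,[S(*p,200,140) for p in[(126,100),(80,178),(197,168),(172,38),(62,48)]]),
 (b,[S(*p,250,245) for p in[(213,117),(328,90),(175,45),(90,175),(260,227)]]),
 (w,[W(*p) for p in[(400,289),(313,304),(406,364),(501,264),(405,185)]])]
def frame(x):
    R=Ro.from_euler('ZY',[x[2],-x[3]]).as_matrix(); return np.r_[x[:2],.097]+.022*R[:,2],R
def res(x,full=True):
    p,R=frame(x);r=[]
    for i,(c,uv) in enumerate(ob):
        o=x[4+3*i:7+3*i]
        for l,q in zip(L,uv): r+=list((proj(c,p+R@l+o)-q)/1.0)
    return np.r_[r,x[4:]/.0015]
r=least_squares(res,np.r_[.49,.21,1.25,.25,np.zeros(9)],x_scale=np.r_[.01,.01,.1,.1,np.full(9,.001)])
x=r.x;p,R=frame(x);cov=np.linalg.inv(r.jac.T@r.jac)
print("axis",x[:2],"yaw",np.degrees(x[2]),"tilt",x[3],"window",p,"offs",x[4:].round(4),"sd",np.sqrt(np.diag(cov))[:4],"res",r.fun[:30].round(1))
# wrist-only corners of yaw
E
```

```text
axis [0.48867925 0.21527919] yaw 69.80243988567042 tilt 0.2245599599806608 window [0.48698787 0.21068153 0.11844763] offs [-0.001  -0.0019 -0.0023 -0.0007  0.0026 -0.0026  0.0017 -0.0007 -0.0038] sd [0.00100473 0.00121897 0.00639369 0.01383336] res [ 0.4  0.6 -0.6 -2.  -0.5 -2.7  0.7 -0.  -0.   0.3  0.2  2.1  1.9  0.9
  0.  -0.3 -2.1 -3.8 -0.3 -1.5  1.9 -2.2 -1.   0.5 -0.5  2.4  3.   0.4
 -3.9 -0.7]
```

```bash
python3 -c "
from h import *
print(rows([.551,-.104,.19],down(106)))"
```

```text
[-1.605e+00 -1.363e-01  2.122e-01 -1.000e-04  0.000e+00  1.500e-03]
```

Call:
send_rows(
  moves=[
    [[-0.25,-0.02,0,0,0,0],[-0.5,-0.04,0,0,0,0],[-0.75,-0.06,0,0,0,0],[-1.0,-0.08,0,0,0,0]],
  ],
  grip=0.4,
)

```text
time_s: 3.55
tool_pos: [0.5279, 0.0138, 0.2327]
tcp_rot: [180.0, -0.0, 106.3]
contact_force: [1.3, 0.6, -0.1]
gripper_width: 0.0282
gripper_force: 0.0
```

Call:
send_rows(
  moves=[
    [[-0.25,-0.02,0.1,0,0,0],[-0.5,-0.05,0.21,0,0,0],[-0.605,-0.056,0.21,0,0,0.0],[-0.605,-0.056,0.21,0,0,0.0],[-0.605,-0.056,0.21,0,0,0],[-0.605,-0.056,0.21,0,0,0]],
  ],
)

```text
time_s: 4.15
tool_pos: [0.551, -0.1029, 0.1906]
tcp_rot: [180.0, -0.0, 106.3]
contact_force: [0.0, 0.9, -0.1]
gripper_width: 0.0258
gripper_force: 0.0
```

```bash
python3 - <<'E'
from h import *
s=sensors.get_state();print(s['tool_pos'],s['gripper_width'],s['q'])
c=cam("wrist")
for k in ["drawer_handle","slide_cabinet"]:
    for d in spot_in("wrist",k)[:2]: print(k,d["score"],toW(c,d["at"]))
print([proj(c,q) for q in [[.536,-.064,.088],[.563,-.148,.088],[.5645,-.0137,.114],[.6085,-.172,.114]]])
cv2.imwrite("pics/w2.png",cv2.resize(c["image"],None,fx=1.42,fy=1.42,interpolation=cv2.INTER_CUBIC))
E
```

```text
[ 0.55099118 -0.10292083  0.19057645] 0.025821112213917027 [-26.00927503  18.82849922  36.98347094 110.9179575  -13.80059399
  54.64684535  33.84695966]
drawer_handle 0.95 [ 0.56633439 -0.08066818  0.09373735]
drawer_handle 0.28 [ 0.42340279 -0.22970914  0.01102128]
slide_cabinet 0.62 [ 0.65505317 -0.06543687  0.11857937]
[array([278.36387859, 155.45799888]), array([281.21461407, 252.42961991]), array([336.91314529, 102.92159152]), array([323.78149944, 303.48939985])]
```

View pics/w2.png

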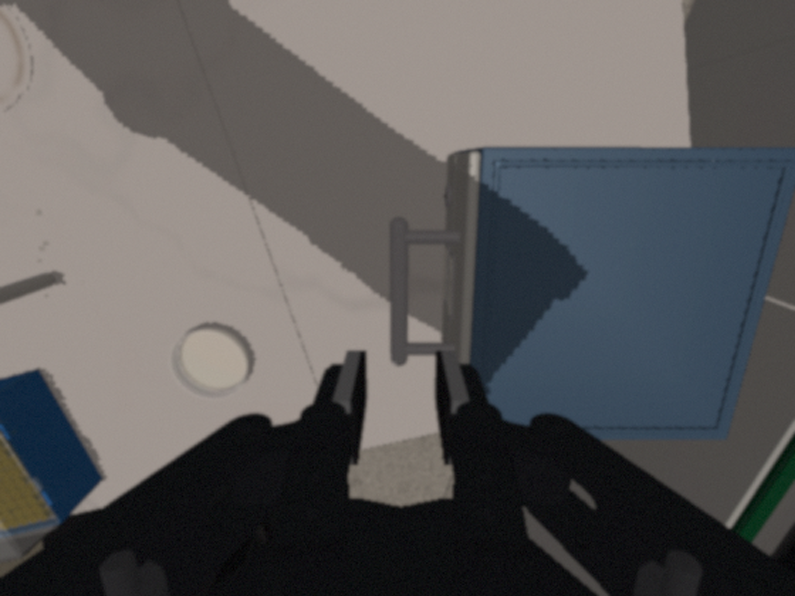

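Bar handle from (280,155) to (281,255) native, aligned with the fingers and centred between them. I'll descend.

Call:
send_rows(
  moves=[
    [[0,0,0.2,0,0,0],[0,0,0.4,0,0,0],[0,0,0.5,0,0,0],[0,0,0.6,0,0,0],[0,0,0.6,0,0,0]],
  ],
)

```text
time_s: 4.8
tool_pos: [0.5509, -0.1032, 0.0702]
tcp_rot: [-180.0, -0.1, 106.3]
contact_force: [-5.0, 1.6, 7.9]
gripper_width: 0.0255
gripper_force: 4.3
```

Call:
send_rows(
  moves=[
    [[0,0,0,0,0,0],[0,0,0,0,0,0],[0,0,0,0,0,0],[0,0,0,0,0,0]],
  ],
  grip=1,
)

```text
time_s: 5.2
tool_pos: [0.5501, -0.1036, 0.0707]
tcp_rot: [-179.9, -0.0, 106.2]
contact_force: [-6.4, -0.5, 6.2]
gripper_width: 0.0088
gripper_force: 58.6
```

Call:
send_rows(
  moves=[
    [[0,-0.08,0,0,0,0],[0,-0.18,0,0,0,0],[0,-0.28,0,0,0,0],[0,-0.38,0,0,0,0],[0,-0.46,0,0,0,0],[0,-0.5,0,0,0,0],[0,-0.52,0,0,0,0],[0,-0.52,0,0,0,0]],
  ],
)

```text
time_s: 6.0
tool_pos: [0.4508, -0.1326, 0.0707]
tcp_rot: [-180.0, -0.1, 106.2]
contact_force: [-2.5, 5.8, 6.8]
gripper_width: 0.0089
gripper_force: 60.8
```

Call:
send_rows(
  moves=[
    [[0,-0.01,0,0,0,0],[0,-0.02,0,0,0,0],[0,-0.02,0,0,0,0],[0,-0.02,0,0,0,0]],
  ],
)

```text
time_s: 6.4
tool_pos: [0.4492, -0.1331, 0.0708]
tcp_rot: [179.9, 0.0, 106.3]
contact_force: [7.7, 9.9, -3.9]
gripper_width: 0.0088
gripper_force: 59.8
```

Call:
send_rows(
  moves=[
    [[0,0.01,0,0,0,0],[0,0.01,0,0,0,0],[0,0.01,0,0,0,0],[0,0.01,0,0,0,0]],
  ],
  grip=0.4,
)

```text
time_s: 6.8
tool_pos: [0.449, -0.1339, 0.0705]
tcp_rot: [-180.0, 0.0, 106.2]
contact_force: [-0.2, -0.4, -0.4]
gripper_width: 0.0257
gripper_force: 0.0
```

Call:
send_rows(
  moves=[
    [[0,0,-0.1,0,0,0],[0,0,-0.3,0,0,0],[0.0,0,-0.5,0,0,0],[0,0,-0.75,0,0,0],[0,0.1,-0.8,0,0,0],[0,0.3,-0.8,0,0,0],[0,0.35,-0.8,0,0,0],[0,0.35,-0.8,0,0,0]],
  ],
)

```text
time_s: 7.6
tool_pos: [0.5172, -0.1138, 0.2301]
tcp_rot: [-179.9, 0.1, 106.3]
contact_force: [0.1, -0.4, -0.2]
gripper_width: 0.0257
gripper_force: 0.0
```

```bash
python3 - <<'E'
from h import *
s=sensors.get_state();print(s['tool_pos'],s['gripper_width'],s['q'],s['contact_force'])
c=cam("wrist");np.savez("w3.npz",R=c["R"],t=c["t"])
for k in ["sample_slide","drawer_handle"]:
    for d in spot_in("wrist",k)[:2]: print(k,d["score"],toW(c,d["at"]))
cv2.imwrite("pics/w3.png",cv2.resize(c["image"],None,fx=1.42,fy=1.42,interpolation=cv2.INTER_CUBIC))
E
```

```text
[ 0.51715697 -0.1137581   0.23012185] 0.02567219363017208 [-29.10552588  12.70295333  40.31611297 112.44854896  -9.55440576
  58.18632312  31.85261303] [ 0.1175941  -0.41328908 -0.17905899]
sample_slide 0.68 [ 0.53569459 -0.1213831   0.06859933]
drawer_handle 0.67 [ 0.52606444 -0.09740584  0.06471456]
```

View pics/w3.png

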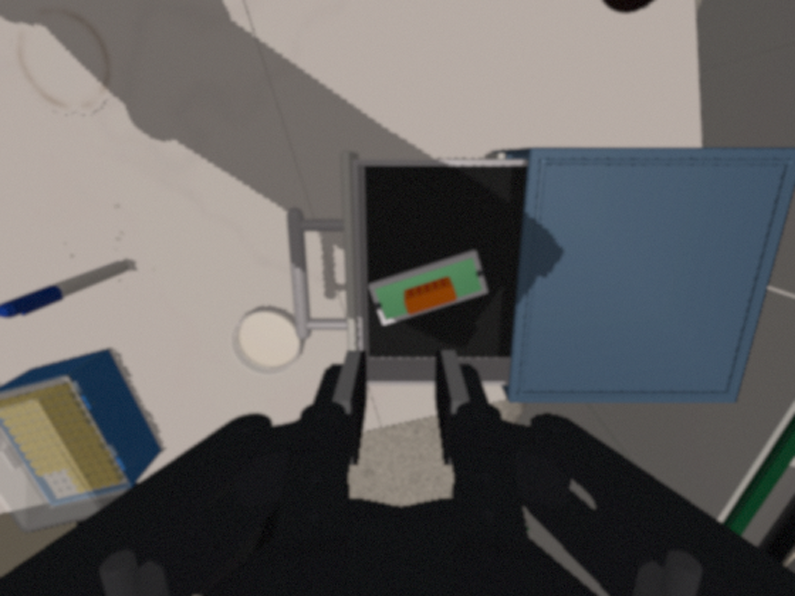

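Slide holder in the tray: plate corners native ≈ (260,203), (334,177), (344,205), (269,229); orange grip centred near (303,208). Dish at (189,239).

```bash
python3 - <<'E'
from h import *
c=cam("wrist");z=np.load("w3.npz");c["R"]=z["R"];c["t"]=z["t"]
W=lambda x,y:((x+.5)/1.42-.5,(y+.5)/1.42-.5)
P=np.array([onz(c,W(*p),.070) for p in[(369,288),(475,251),(488,291),(382,326)]])
print(P.round(4),P.mean(0))
for d in (P[1]-P[0],P[2]-P[3],P[1]-P[2],P[0]-P[3]): print(np.linalg.norm(d).round(4),np.degrees(np.arctan2(d[1],d[0])).round(1))
G=np.array([onz(c,W(*p),.097) for p in[(405,291),(453,278),(456,298),(408,313)]]);print(G.round(4),G.mean(0))
hsv=cv2.cvtColor(c["image"],cv2.COLOR_BGR2HSV);m=cv2.inRange(hsv,(3,150,80),(20,255,255));m[:170]=0
k,l,st,ce=cv2.connectedComponentsWithStats(m);i=1+st[1:,4].argmax();print(st[i],ce[i],onz(c,ce[i],.092))
psi=np.degrees(np.arctan2(*(P[1]-P[0]+P[2]-P[3])[1::-1]));print(psi,rows([*G.mean(0)[:2],.18],down(psi)),sensors.get_state()["time_s"])
print("tray front inner",onz(c,W(366,260),.10),"side",onz(c,W(440,358),.067),onz(c,W(440,380),.101))
E
```

```text
[[ 0.4984 -0.1368  0.07  ]
 [ 0.5655 -0.0876  0.07  ]
 [ 0.5851 -0.1138  0.07  ]
 [ 0.516  -0.1637  0.07  ]] [ 0.54127244 -0.12546244  0.07      ]
0.0832 36.2
0.0852 35.8
0.0327 126.7
0.0322 123.3
[[ 0.5225 -0.1234  0.097 ]
 [ 0.5512 -0.1053  0.097 ]
 [ 0.5577 -0.1183  0.097 ]
 [ 0.529  -0.1382  0.097 ]] [ 0.54009029 -0.12131883  0.097     ]
[288 195  36  25 581] [304.89672978 207.20309811] [ 0.54261081 -0.12174187  0.092     ]
36.02882932316699 [-6.590e-02  1.106e-01  2.515e-01 -3.000e-04  0.000e+00  3.895e-01] 7.8
tray front inner [ 0.4911902  -0.10910043  0.1       ] side [ 0.56824747 -0.17835868  0.067     ] [ 0.56561871 -0.17987484  0.101     ]
```

Call:
send_rows(
  moves=[
    [[-0.01,0.01,0.0,0,0,0.047],[-0.02,0.03,0,0,0,0.094],[-0.03,0.05,0.05,0,0,0.141],[-0.04,0.07,0.1,0,0,0.188],[-0.05,0.09,0.15,0,0,0.235],[-0.06,0.11,0.2,0,0,0.282],[-0.07,0.12,0.25,0,0,0.329],[-0.072,0.12,0.25,0,0,0.376]],
  ],
  grip=0.2,
)

```text
time_s: 8.6
tool_pos: [0.5423, -0.1217, 0.1796]
tcp_rot: [-179.9, 0.1, 38.1]
contact_force: [0.3, -0.2, -0.2]
gripper_width: 0.0345
gripper_force: 0.0
```

```bash
python3 - <<'E'
from h import *
print(pose()[0],sensors.get_state()['tcp_rot'],rows([.5408,-.1238,.115],down(36)))
E
```

```text
[ 0.54227924 -0.1216646   0.17958024] [-1.79938271e+02  5.93886751e-02  3.81232796e+01] [-1.210e-02  4.200e-03  3.229e-01 -3.000e-04  3.000e-04  1.180e-02]
```

Call:
send_rows(
  moves=[
    [[-0.012,0.004,0.1,0,0,0.012],[-0.012,0.004,0.2,0,0,0.012],[-0.012,0.004,0.2,0,0,0.012],[-0.012,0.004,0.2,0,0,0.012]],
  ],
)

```text
time_s: 9.0
tool_pos: [0.5415, -0.1239, 0.141]
tcp_rot: [-180.0, 0.0, 36.3]
contact_force: [0.0, -0.2, 0.4]
gripper_width: 0.0341
gripper_force: 0.0
```

```bash
python3 - <<'E'
from h import *
c=cam("wrist");p,R=pose();print(p,sensors.get_state()['tcp_rot'])
hsv=cv2.cvtColor(c["image"],cv2.COLOR_BGR2HSV);m=cv2.inRange(hsv,(3,150,80),(20,255,255))
k,l,st,ce=cv2.connectedComponentsWithStats(m);i=1+st[1:,4].argmax();X=onz(c,ce[i],.092);print(st[i],ce[i],X,R.T@(X-p))
cv2.imwrite("pics/w4.png",cv2.resize(c["image"],None,fx=1.42,fy=1.42,interpolation=cv2.INTER_CUBIC))
E
```

```text
[ 0.54198788 -0.12387478  0.14141986] [ 1.79984142e+02 -3.29417466e-02  3.63310586e+01]
[273 196  19  57 950] [282.07473684 224.22736842] [ 0.54306545 -0.12358077  0.092     ] [0.00101387 0.00038787 0.04942056]
```

View pics/w4.png

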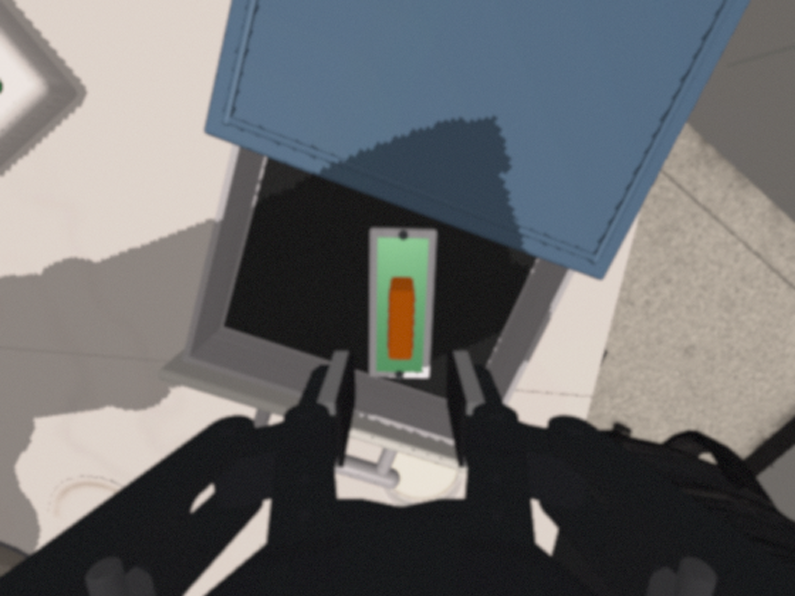

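Holder is aligned: plate at columns 370–436, grip centred at (401,320), between the fingers (338/462). I'll descend, grip and lift.

Call:
send_rows(
  moves=[
    [[0.003,0,0.1,0,0,0],[0.003,0,0.2,0,0,0],[0.003,0,0.28,0,0,0],[0.003,0,0.32,0,0,0],[0.003,0,0.345,0,0,0],[0.003,0,0.345,0,0,0]],
  ],
)

```text
time_s: 9.65
tool_pos: [0.5425, -0.1232, 0.0715]
tcp_rot: [-180.0, 0.0, 36.4]
contact_force: [-0.2, 0.7, -0.0]
gripper_width: 0.0342
gripper_force: 0.0
```

Call:
send_rows(
  moves=[
    [[0,0,0,0,0,0],[0,0,0,0,0,0],[0,0,0,0,0,0],[0,0,0,0,0,0]],
  ],
  grip=1,
)

```text
time_s: 10.05
tool_pos: [0.543, -0.1232, 0.0722]
tcp_rot: [180.0, -0.1, 36.4]
contact_force: [-0.1, 0.9, 7.4]
gripper_width: 0.0112
gripper_force: 59.1
```

Call:
send_rows(
  moves=[
    [[0,0,-0.05,0,0,0],[0,0,-0.15,0,0,0],[0,0,-0.3,0,0,0],[0,0,-0.45,0,0,0],[0,0,-0.6,0,0,0],[0,0,-0.75,0,0,0],[0,0,-0.75,0,0,0],[0,0,-0.75,0,0,0]],
  ],
)

```text
time_s: 10.85
tool_pos: [0.5426, -0.1228, 0.2223]
tcp_rot: [180.0, -0.1, 36.4]
contact_force: [-1.4, 0.3, -1.1]
gripper_width: 0.0108
gripper_force: 58.4
```

```bash
cat >> h.py <<'E'
def place(win,yaw,tilt,h,dx=0,dy=0):
    "TCP pose with holder underside h above face; holder underside 8.2 mm ahead of the TCP"
    F=Ro.from_euler('ZY',[np.radians(yaw),-tilt]).as_matrix()
    R=np.c_[F[:,0],-F[:,1],-F[:,2]]
    return np.array(win)+F@np.array([dx,dy,h+.0082]),R
E
python3 - <<'E'
from h import *
w=[.487,.2107,.1185]
print(rows(*place(w,69.8,.2246,.06)))
p,R=place(w,69.8,.2246,.06); print(p, rows([.51,.08,.225],R))
E
```

```text
[ 0.7017 -1.4658  0.1872  0.0211  0.069  -0.1848]
[0.48175518 0.19644499 0.18498704] [ 0.4703 -0.9133 -0.0131  0.0211  0.069  -0.1848]
```

Call:
send_rows(
  moves=[
    [[0.06,-0.11,0,0.003,0.01,-0.025],[0.12,-0.23,0,0.006,0.02,-0.05],[0.18,-0.35,-0.02,0.009,0.03,-0.08],[0.24,-0.47,-0.02,0.012,0.04,-0.11],[0.3,-0.59,-0.02,0.015,0.05,-0.14],[0.36,-0.71,-0.02,0.018,0.06,-0.17],[0.42,-0.83,-0.02,0.021,0.069,-0.185],[0.47,-0.95,-0.01,0.021,0.069,-0.185]],
  ],
)

```text
time_s: 11.65
tool_pos: [0.5049, 0.0862, 0.2231]
tcp_rot: [-179.9, -12.9, 69.8]
contact_force: [1.2, 0.1, -0.6]
gripper_width: 0.0107
gripper_force: 58.4
```

```bash
python3 - <<'E'
from h import *
print(sensors.get_state()['gripper_force'],rows(*place([.487,.2107,.1185],69.8,.2246,.045)))
E
```

```text
58.41258466243744 [ 4.227e-01 -2.988e-01  3.672e-01 -4.000e-04  1.000e-04 -2.000e-04]
```

Call:
send_rows(
  moves=[
    [[0.1,-0.07,0.05,0,0,0],[0.2,-0.14,0.1,0,0,0],[0.3,-0.21,0.15,0,0,0],[0.42,-0.29,0.25,0,0,0],[0.42,-0.29,0.36,0,0,0],[0.42,-0.29,0.365,0,0,0],[0.42,-0.29,0.365,0,0,0]],
  ],
)

```text
time_s: 12.35
tool_pos: [0.4846, 0.1971, 0.1706]
tcp_rot: [-179.9, -12.7, 69.7]
contact_force: [1.0, 0.7, -0.2]
gripper_width: 0.0109
gripper_force: 58.5
```

```bash
python3 - <<'E'
from h import *
p,R=pose();print(p,sensors.get_state()['tcp_rot'])
f=lambda im,x,y,w,h,s:cv2.resize(im[y:y+h,x:x+w],None,fx=s,fy=s,interpolation=cv2.INTER_CUBIC)
a=cam("scene");b=cam("side");w=cam("wrist")
for n,c in(("a",a),("b",b),("w",w)): cv2.imwrite(f"pics/h5{n}.png",c["image"])
np.savez("w5.npz",p=p,Rt=R,R=w["R"],t=w["t"])
t=np.hstack([f(a["image"],190,130,100,75,4),f(b["image"],240,215,100,75,4)])
u=f(w["image"],80,110,400,150,2)
cv2.imwrite("pics/z5.png",np.vstack([t,u]))
E
```

```text
[0.48459162 0.19705222 0.17061301] [-179.90586223  -12.69848308   69.71853253]
```

View pics/z5.png

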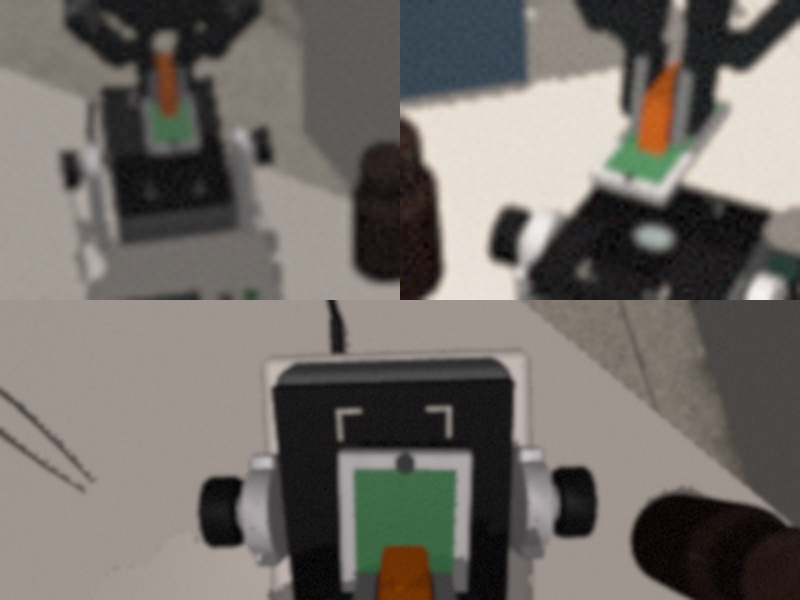

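```bash
python3 - <<'E'
from h import *
z=np.load("w5.npz");m=cam("wrist");m["R"]=z["R"];m["t"]=z["t"];p,R=z["p"],z["Rt"]
for y in(.017,-.017): print("plate corner",proj(m,p+R@[.042,y,.0022]))
win,Rr=place([.487,.2107,.1185],69.8,.2246,-.0082)
F=np.c_[Rr[:,0],-Rr[:,1],-Rr[:,2]]
for l in [(.042,.017),(.042,-.017),(.052,.04),(.052,-.04)]: print("face",l,proj(m,win+F@[*l,0]))
print("win in tool",R.T@(win-p))
E
```

```text
plate corner [313.98653152 182.72188841]
plate corner [246.81720814 182.70274228]
face (0.042, 0.017) [251.6933601  162.71404862]
face (0.042, -0.017) [302.44832927 162.67211466]
face (0.052, 0.04) [216.36455419 147.63738651]
face (0.052, -0.04) [337.61784805 147.53213446]
win in tool [ 0.00184741 -0.00238324  0.05383991]
```

Wrist view: plate upper edge at native (249.5,186)–(315.5,185), upper marks at (248.5,165)–(305.5,163.5), parallel within 1°. A small lateral correction (about -3 mm in tool y) is needed before descending.

Call:
send_rows(
  moves=[
    [[0.004,-0.017,0.05,0,0,0],[0.004,-0.017,0.1,0,0,0],[0.004,-0.017,0.15,0,0,0],[0.004,-0.017,0.18,0,0,0],[0.004,-0.017,0.18,0,0,0],[0.004,-0.017,0.18,0,0,0]],
  ],
)

```text
time_s: 13.15
tool_pos: [0.4848, 0.2069, 0.1359]
tcp_rot: [-179.9, -12.8, 69.8]
contact_force: [0.2, -0.7, -0.3]
gripper_width: 0.0106
gripper_force: 58.5
```

```bash
cat >> h.py <<'E'
def ft():
    F=[];M=[]
    for i in range(4):
        cams.snapshot("side"); s=sensors.get_state();p,R=pose(s);F.append(R.T@s["contact_force"]);M.append(R.T@s["ft_torque"])
    win,Rr=place([.487,.2107,.1185],69.8,.2246,-.0082)
    print("t",s["time_s"],"F",np.mean(F,0).round(2),"M",np.mean(M,0).round(3),"sd",np.std(F,0).round(2),np.std(M,0).round(3),"rpy",np.round(s["tcp_rot"],2),"win",(R.T@(win-p)*1000).round(1))
E
python3 - <<'E'
from h import *
ft()
E
```

```text
t 13.35 F [-0.21 -0.07  0.85] M [-0.028 -0.239  0.008] sd [0.27 0.42 0.43] [0.04  0.017 0.025] rpy [-179.97  -12.82   69.79] win [ 0.   0.8 18.3]
```

Call:
send_rows(
  moves=[
    [[0,0,0.01,0,0,0],[0,0,0.02,0,0,0],[0,0,0.03,0,0,0],[0,0,0.035,0,0,0],[0,0,0.04,0,0,0],[0,0,0.04,0,0,0]],
  ],
)

```text
time_s: 13.95
tool_pos: [0.4853, 0.2088, 0.1282]
tcp_rot: [-179.9, -12.8, 69.8]
contact_force: [-0.8, -1.0, 1.8]
gripper_width: 0.0109
gripper_force: 58.8
```

```bash
python3 -c "
from h import *
ft()"
```

```text
t 14.15 F [-0.9  -0.4  -1.53] M [ 0.188 -0.352 -0.016] sd [0.36 0.06 0.26] [0.023 0.031 0.028] rpy [-179.95  -12.8    69.8 ] win [ 0.2  0.9 10.1]
```

Call:
send_rows(
  moves=[
    [[0,0,0.005,0,0,0],[0,0,0.01,0,0,0],[0,0,0.01,0,0,0]],
  ],
)

```text
time_s: 14.45
tool_pos: [0.4855, 0.2092, 0.1263]
tcp_rot: [-180.0, -12.8, 69.8]
contact_force: [-1.1, -1.2, 3.6]
gripper_width: 0.0113
gripper_force: 59.1
```

```bash
python3 -c "
from h import *
ft()"
```

```text
t 14.65 F [-0.47 -0.64 -3.08] M [ 0.243 -0.307 -0.018] sd [0.51 0.95 0.58] [0.01  0.042 0.021] rpy [-179.95  -12.8    69.8 ] win [0.1 0.9 8.1]
```

Call:
send_rows(
  moves=[
    [[0,0,0.005,0,0,0],[0,0,0.01,0,0,0],[0,0,0.01,0,0,0]],
  ],
)

```text
time_s: 14.95
tool_pos: [0.4857, 0.2097, 0.1243]
tcp_rot: [-180.0, -12.8, 69.8]
contact_force: [-2.6, -1.7, 5.1]
gripper_width: 0.0105
gripper_force: 59.3
```

```bash
python3 -c "
from h import *
ft()
s=sensors.get_state();print(s['contact_force'],s['ft_torque'],s['tool_pos'])
w=cam('wrist');b=cam('side');a=cam('scene')
f=lambda im,x,y,w,h,s:cv2.resize(im[y:y+h,x:x+w],None,fx=s,fy=s,interpolation=cv2.INTER_CUBIC)
cv2.imwrite('pics/z6.png',np.vstack([np.hstack([f(a['image'],190,130,100,75,4),f(b['image'],250,225,100,75,4)]),f(w['image'],80,110,400,150,2)]))"
```

```text
t 15.15 F [-0.66 -1.36 -5.08] M [ 0.296 -0.174 -0.028] sd [0.55 0.31 0.6 ] [0.007 0.007 0.026] rpy [-179.95  -12.81   69.8 ] win [0.  0.9 6.1]
[-1.68993872 -1.64423528  5.00450389] [-0.06568016  0.32551918  0.06444888] [0.48565349 0.20972739 0.12441109]
```

View pics/z6.png

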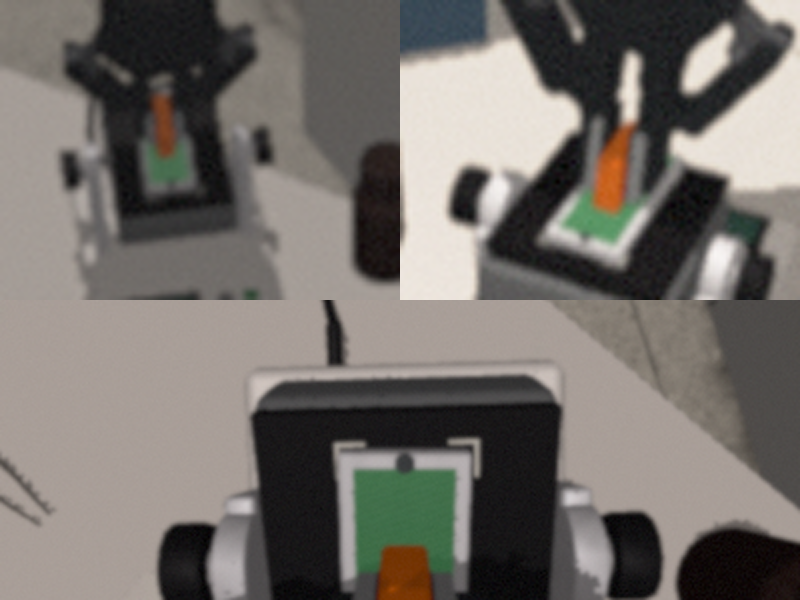

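Holder sits inside the marks: marks native columns 247–320, plate 249–315. The spring slope is 1 N/mm, so the face is moving. Next I'll probe tilt through the moment.

Call:
send_rows(
  moves=[
    [[0,0,0,0,0.005,0],[0,0,0,0,0.01,0],[0,0,0,0,0.01,0]],
  ],
)

```text
time_s: 15.6
tool_pos: [0.4856, 0.2094, 0.1244]
tcp_rot: [-179.9, -14.7, 69.7]
contact_force: [-1.6, -0.5, 3.3]
gripper_width: 0.011
gripper_force: 59.1
```

```bash
python3 -c "
from h import *
ft()"
```

```text
t 15.8 F [-0.82 -0.32 -3.83] M [ 0.116 -0.339 -0.028] sd [0.54 0.26 0.15] [0.033 0.077 0.031] rpy [-179.95  -14.58   69.79] win [0.1 0.9 6.1]
```

Call:
send_rows(
  moves=[
    [[0,0,0,0,-0.005,0],[0,0,0,0,-0.01,0],[0,0,0,0,-0.015,0],[0,0,0,0,-0.02,0],[0,0,0,0,-0.02,0]],
  ],
)

```text
time_s: 16.3
tool_pos: [0.4858, 0.21, 0.1244]
tcp_rot: [-180.0, -10.9, 69.9]
contact_force: [-1.3, -2.5, 6.4]
gripper_width: 0.0109
gripper_force: 59.5
```

```bash
python3 -c "
from h import *
ft()"
```

```text
t 16.5 F [-0.3  -0.07 -6.67] M [ 0.082 -0.079 -0.022] sd [0.24 0.4  0.17] [0.016 0.031 0.033] rpy [-179.98  -10.95   69.83] win [-0.   0.8  6.1]
```

Call:
send_rows(
  moves=[
    [[0,0,0,0,0.01,0],[0,0,0,0,0.02,0],[0,0,0,0,0.025,0],[0,0,0,0,0.03,0],[0,0,0,0,0.03,0]],
  ],
)

```text
time_s: 17.0
tool_pos: [0.4856, 0.2095, 0.1243]
tcp_rot: [-179.9, -16.4, 69.8]
contact_force: [-1.3, -0.8, 4.8]
gripper_width: 0.0112
gripper_force: 59.1
```

```bash
python3 -c "
from h import *
ft()"
```

```text
t 17.2 F [-0.98  0.16 -3.87] M [-0.015 -0.647 -0.026] sd [0.68 0.36 0.54] [0.024 0.063 0.02 ] rpy [-179.95  -16.36   69.81] win [-0.2  0.9  6. ]
```

Call:
send_rows(
  moves=[
    [[0,0,0,0,0.005,0],[0,0,0,0,0.01,0],[0,0,0,0,0.01,0]],
  ],
)

```text
time_s: 17.5
tool_pos: [0.4856, 0.2095, 0.1244]
tcp_rot: [-179.9, -18.3, 69.8]
contact_force: [-1.5, -0.8, 5.2]
gripper_width: 0.011
gripper_force: 59.3
```

```bash
python3 -c "
from h import *
ft()"
```

```text
t 17.7 F [-0.38 -0.57 -5.38] M [ 0.152 -0.723  0.025] sd [0.3  0.37 0.34] [0.02  0.071 0.045] rpy [-179.94  -18.21   69.79] win [-0.4  1.   6. ]
```

Force against tilt forms a V with its minimum near 15.4°, so the face tilt is about 0.269 rad. I'll set that tilt and press in to about 4 mm.

Call:
send_rows(
  moves=[
    [[0,0,0,0,-0.005,0],[0,0,0,0,-0.01,0],[0,0,0.003,0,-0.0156,0],[0,0,0.007,0,-0.0156,0],[0,0,0.011,0,-0.0156,0],[0,0,0.015,0,-0.0156,0],[0,0,0.015,0,-0.0156,0]],
  ],
)

```text
time_s: 18.4
tool_pos: [0.486, 0.2107, 0.1215]
tcp_rot: [-180.0, -15.4, 69.8]
contact_force: [-1.4, -1.8, 6.5]
gripper_width: 0.0112
gripper_force: 59.5
```

```bash
python3 -c "
from h import *
ft();ft()"
```

```text
t 18.6 F [ 0.32 -0.68 -6.51] M [ 0.24  -0.065 -0.028] sd [0.49 0.67 0.12] [0.04  0.017 0.005] rpy [-179.95  -15.44   69.8 ] win [-0.5  0.9  3.1]
t 18.8 F [ 0.51 -0.81 -6.97] M [ 0.247 -0.055 -0.042] sd [0.13 0.54 0.29] [0.015 0.021 0.009] rpy [-179.95  -15.44   69.8 ] win [-0.5  0.9  3.1]
```

Call:
send_rows(
  moves=[
    [[0,0,0,0.008,0,0],[0,0,0,0.016,0,0],[0,0,0,0.016,0,0]],
  ],
)

```text
time_s: 19.1
tool_pos: [0.4863, 0.2105, 0.1216]
tcp_rot: [-177.0, -15.4, 69.8]
contact_force: [-1.7, 0.5, 7.5]
gripper_width: 0.0109
gripper_force: 59.6
```

```bash
python3 -c "
from h import *
ft();ft()"
```

```text
t 19.3 F [ 0.07 -0.17 -7.13] M [-0.097 -0.075 -0.012] sd [0.2  0.22 0.42] [0.049 0.064 0.017] rpy [-177.1   -15.45   69.78] win [-0.5  0.8  3.1]
t 19.5 F [ 0.88 -0.33 -7.33] M [-0.194 -0.138 -0.038] sd [0.69 0.42 0.7 ] [0.031 0.024 0.018] rpy [-177.1   -15.45   69.79] win [-0.5  0.8  3.2]
```

Call:
send_rows(
  moves=[
    [[0,0,0,-0.008,0,0],[0,0,0,-0.016,0,0],[0,0,0,-0.024,0,0],[0,0,0,-0.032,0,0],[0,0,0,-0.032,0,0]],
  ],
)

```text
time_s: 20.0
tool_pos: [0.4857, 0.2108, 0.1217]
tcp_rot: [177.1, -15.4, 69.8]
contact_force: [-1.2, -2.2, 7.0]
gripper_width: 0.0109
gripper_force: 59.6
```

```bash
python3 -c "
from h import *
ft();ft()"
```

```text
t 20.2 F [-0.11 -1.28 -7.3 ] M [ 0.444 -0.15   0.02 ] sd [0.35 0.65 0.29] [0.075 0.072 0.029] rpy [177.18 -15.44  69.8 ] win [-0.5  1.   3.1]
t 20.4 F [ 0.91 -1.75 -7.17] M [ 0.547 -0.079  0.011] sd [0.7  0.91 0.39] [0.031 0.022 0.034] rpy [177.19 -15.43  69.8 ] win [-0.5  1.   3.1]
```

Roll is symmetric (7.3 N at ±3°, 6.7 N at 0), so level is right. Now a finer tilt check at this pressure.

Call:
send_rows(
  moves=[
    [[0,0,0,0.008,0.003,0],[0,0,0,0.016,0.006,0],[0,0,0,0.016,0.006,0],[0,0,0,0.016,0.006,0]],
  ],
)

```text
time_s: 20.8
tool_pos: [0.4863, 0.2104, 0.1216]
tcp_rot: [-180.0, -16.5, 69.8]
contact_force: [-0.2, -1.5, 7.8]
gripper_width: 0.0109
gripper_force: 59.5
```

```bash
python3 -c "
from h import *
ft();ft()"
```

```text
t 21.0 F [ 0.43  0.79 -6.9 ] M [-0.129 -0.519 -0.03 ] sd [0.56 0.49 0.35] [0.029 0.024 0.015] rpy [-179.99  -16.51   69.81] win [-0.4  0.6  3.2]
t 21.2 F [ 0.22  1.13 -6.71] M [-0.16  -0.546 -0.037] sd [0.28 0.28 0.44] [0.017 0.016 0.042] rpy [-180.    -16.51   69.82] win [-0.4  0.6  3.2]
```

Call:
send_rows(
  moves=[
    [[0,0,0,0,0.004,0],[0,0,0,0,0.008,0],[0,0,0,0,0.008,0]],
  ],
)

```text
time_s: 21.5
tool_pos: [0.4862, 0.2103, 0.1217]
tcp_rot: [-180.0, -18.0, 69.8]
contact_force: [-0.5, -1.8, 7.8]
gripper_width: 0.0108
gripper_force: 59.7
```

```bash
python3 -c "
from h import *
ft();ft()"
```

```text
t 21.7 F [-0.4   0.11 -7.66] M [-0.034 -0.713 -0.048] sd [0.19 0.66 0.28] [0.039 0.047 0.025] rpy [-179.99  -17.95   69.8 ] win [-0.4  0.6  3.2]
t 21.9 F [-0.08  0.91 -7.39] M [-0.044 -0.756 -0.048] sd [0.24 0.47 0.28] [0.029 0.022 0.039] rpy [-179.99  -17.95   69.81] win [-0.4  0.6  3.2]
```

Call:
send_rows(
  moves=[
    [[0,0,0,0,0.005,0],[0,0,0,0,0.01,0],[0,0,0,0,0.01,0]],
  ],
)

```text
time_s: 22.2
tool_pos: [0.4861, 0.2102, 0.1217]
tcp_rot: [-180.0, -19.8, 69.8]
contact_force: [-1.0, -1.9, 9.0]
gripper_width: 0.0112
gripper_force: 59.9
```

```bash
python3 -c "
from h import *
ft();ft()"
```

```text
t 22.4 F [-0.49 -0.23 -8.84] M [ 0.03  -0.884  0.009] sd [0.6  0.59 0.35] [0.025 0.049 0.014] rpy [-179.98  -19.75   69.8 ] win [-0.4  0.6  3.2]
t 22.6 F [-0.38  0.27 -9.22] M [ 0.048 -0.936 -0.002] sd [0.33 0.35 0.22] [0.021 0.028 0.027] rpy [-179.98  -19.74   69.8 ] win [-0.4  0.6  3.2]
```

Call:
send_rows(
  moves=[
    [[0,0,0,0,-0.005,0],[0,0,0,0,-0.01,0],[0,0,-0.002,0,-0.015,0],[0,0,-0.002,0,-0.019,0],[0,0,-0.002,0,-0.019,0],[0,0,-0.002,0,-0.019,0]],
  ],
)

```text
time_s: 23.2
tool_pos: [0.4862, 0.2106, 0.1221]
tcp_rot: [-180.0, -16.3, 69.8]
contact_force: [-0.1, -0.0, 6.9]
gripper_width: 0.0109
gripper_force: 59.5
```

```bash
python3 -c "
from h import *
ft();ft()
w=cam('wrist');b=cam('side');a=cam('scene')
f=lambda im,x,y,w,h,s:cv2.resize(im[y:y+h,x:x+w],None,fx=s,fy=s,interpolation=cv2.INTER_CUBIC)
cv2.imwrite('pics/z7.png',np.vstack([np.hstack([f(a['image'],190,130,100,75,4),f(b['image'],250,225,100,75,4)]),f(w['image'],80,110,400,150,2)]))"
```

```text
t 23.4 F [ 1.13  0.91 -6.03] M [-0.051 -0.241 -0.009] sd [0.59 0.75 0.47] [0.028 0.01  0.016] rpy [-179.99  -16.35   69.82] win [-0.6  0.7  3.6]
t 23.6 F [ 1.32  0.45 -6.34] M [-0.068 -0.238 -0.001] sd [0.37 0.14 0.33] [0.004 0.016 0.009] rpy [-179.99  -16.35   69.83] win [-0.6  0.7  3.6]
```

View pics/z7.png

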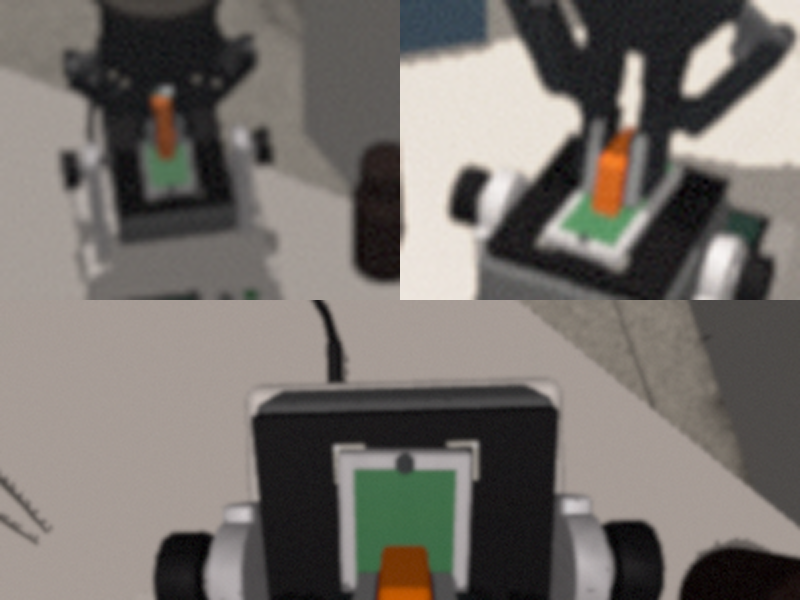

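The holder is inside the marks (marks 334–479, plate 339–471 in the crop) and flush, with about 7 N on the face (roughly 4 mm in) and the moment mid-range. I'll hand it in.

```bash
python3 -c "
from h import *
print(ticket.close_job())"
```

```text
the job is handed in; nothing more can be done
None
```

I handed the job in with the top drawer pulled to its stop and the slide holder still gripped on the reader face. The last readings showed it flush inside the corner marks at about 16° tilt, pressing with about 7 N, which puts the face about 4 mm in. I got no verdict back, and I did not look at the drawer again after lifting the holder.

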